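Close up the optics case

TASK

Close up the open optics case by pushing with the fingers: first fold the upright inner flap all the way down over the front bay while the lid still stands open, and only then swing the lid fully shut over it. Push gently, leave the little boxes lying in the case, do not pick anything up, and leave the things around the case where they stand.

Things in the scene. Friction and masses are not known exactly. Their poses are not given: they have to be found in the camera images.
- case: open grey optics carrying case fixed to the table, outer size 150 mm (its x) by 160 mm (its y) by 55 mm high, side and rear walls 55 mm high, front wall 44 mm. Origin: centre of its underside, on the table. Its x axis points level from its front wall (flap hinge) to its rear wall (lid hinge), at a yaw anywhere from -1.3 rad (pointing to the robot's right) over 0 (straight away from the robot) to 1.5 rad (to its left); y lies along both hinges, z up
- flap (a joint): angle of the flat aluminium inner flap, rad: 0 = folded down flat over the front bay, its lower stop; 1.57 = upright; it opens to 1.75. The flap is 144 mm wide (case y), its free edge 54 mm from its hinge, 4 mm thick. It folds towards the rear of the case. Its hinge has friction and it stays where it is left (about 1 to 2 N at 40 mm from the hinge moves it)
- flap_hinge (a point): centre of the flap's hinge axis (parallel to the case's y), at the top of the front wall, 46 mm above the table
- flap_edge (a point): middle of the flap's free edge, half-way through its thickness, 54 mm from the hinge
- lid (a joint): angle of the grey lid, rad: 0 = shut flat on the case, its lower stop; 1.57 = upright; it opens to 1.9, leaning back. The lid is 164 mm wide, its free edge 158 mm from its hinge, 7 mm thick; ribs stand 1 mm proud of its outer face, a skirt and two latch tongues hang up to 20 mm below its front edge. It swings towards the front of the case to shut. Its hinge is stiff and it stays where it is left (up to 5 N at 120 mm from the hinge moves it)
- lid_hinge (a point): centre of the lid's hinge axis (parallel to the case's y), on the rear wall, 59 mm above the table, half-way through the lid's thickness
- lid_edge (a point): middle of the lid's free edge, half-way through its thickness, 158 mm from the hinge
- box_a: a small grey optics box, 60 x 40 x 21 mm, in the front bay of the case. Loose; origin: centre of its underside. Leave it lying.
- box_b: a small cream optics box, 40 x 52 x 19 mm, in the front bay of the case. Loose; origin: centre of its underside. Leave it lying.
- box_c: a small tan optics box, 45 x 55 x 21 mm, in the rear bay of the case. Loose; origin: centre of its underside. Leave it lying.
- tape_roll: a roll of tan masking tape lying flat, 42 mm across, 18 mm high. Loose, stands close to the case; origin: centre of its underside. Leave it alone.
- flip_mount: a black square lens mount, about 39 x 40 mm, 40 mm high. Loose, stands close to the case; origin: centre of its underside. Leave it alone.
- short_post: a white upright post holder with a side screw, 22 x 29 mm, 45 mm high. Loose, stands close to the case; origin: centre of its underside. Leave it alone.
- clip: a black L-shaped fixture, 30 x 50 mm foot, 48 mm high. Loose, stands close to the case; origin: centre of its underside. Leave it alone.
- vee_block: a black V-block, 32 x 50 mm, 26 mm high. Loose, stands close to the case; origin: centre of its underside. Leave it alone.

How it is judged:
By the outcome, as a careful person would: the job done as asked, in the order asked, and still so for the second after the job is handed in, with the robot touching nothing.
It also fails if it takes over 54 s, if anything falls off the work surface, if the arm or the gripper's body presses on something with over 40 N, if the wrist force passes 120 N, or if a joint passes its speed limit or range.

ROBOT

A 7-joint arm with a two-finger parallel gripper is mounted at the origin on a cart in front of the work surface, level with it; the furniture and walls round the work are solid. World frame = base frame: x ahead of the robot, y to its left, z up, the work surface at z = 0. Lengths are in m, angles in degrees, forces in N, time in s.
With the tool pointing down it reaches from about 0.4 to 0.925 m from the base axis. Payload 5.6 kg.
Tool frame: the origin (TCP) lies on the centre line of the jaws, within the pads' length; the fingertips stand 8 mm ahead of it and the grasp point (between the pads) lies 11 mm behind it; z points along the fingers, y is the direction in which the jaws open and shut (so a half turn about z gives the same grasp; the last joint's range is limited). The gripper opens to 85 mm and grips with 20 to 120 N. Pads are 22 mm wide; open, the fingers measure 114 mm over their backs; the gripper's body (76 mm by 85 mm) begins 54 mm behind the grasp point. The pads swing forward as they close: fully open they stand 13 mm farther back than shut.
Start: joints at [61.822, 26.786, -0.665, 91.828, 0.344, 61.387, -3.226], TCP at [0.282, -0.586, 0.239] pointing down, gripper open.
Joint ranges: [-144.91, 144.91], [-17.63, 115.5], [-89.93, 88.59], [15.96, 139.68], [-74.01, 254.01], [8.47, 105.57], [-167.45, 167.45]. Speed limits (degrees/s): [147.25, 147.25, 180, 180, 180, 180, 180].

INTERFACE

Orientations are given as a 3x3 rotation matrix whose columns are the frame's x, y, z axes.
In Python, from bench import bot, vision gives the robot as it stands. Calls block until the motion is done:
- bot.goto(position, orientation): joint-space move of the TCP to a pose.
- bot.movel(position, attitude=None, feed=0.15): straight line of the TCP; attitude=None keeps the orientation; feed is the mean speed in m/s.
- bot.movej(angles): joint-space move.
- bot.gripper_to(opening, strength=None): opening from 0.0 (shut) to 1.0 (fully open); strength is the grip in N (None keeps the last); returns when the fingers have stopped.
- bot.hold(seconds).
- bot.solve_ik(position, orientation): joint angles nearest the present ones, or None.
- bot.sense(): the state.
- vision.capture(name): name is "side" or "top"; returns the picture (480x640x3 uint8, red, green, blue); there is no depth.
- vision.camera_params(name): a dict with "fx", "fy", "cx", "cy" (pixels), "D" ([k1, k2, p1, p2, k3] as OpenCV has them; the pictures are not rectified), "R" (3x3) and "t" (3): a world point X has camera coordinates R X + t. Camera axes: x right, y down, z forward; pixel columns grow to the right and rows downward; lengths in m; the calibration is good to about 2 mm. A picture is of the moment at which its call begins. camera_params takes no time and is no camera call.
A pose or a line that the arm cannot do raises bot.IKError and nothing moves.
- bot.finish_job(): hands the job in, once; it reports no verdict.
The state is a dict: "t": time; "joints": joint angles; "joint_vel": joint speeds; "tau": joint torques, N m; "ee_pos": TCP position; "ee_rot": TCP orientation; "force": force on the tool from outside, world axes, zero at the start; "ft_torque": the same for the moment, N m; "grip_width": opening from 0.0 (shut) to 1.0 (fully open).
Only numpy, scipy, OpenCV 4.12 (cv2) and the standard library are available. Lean on these libraries where they do the work, as an engineer would, in place of code of your own. Each camera call takes 0.05 s, during which the arm holds its last target. There are 200 camera calls.

## Working session

There is one attempt and no reset: what is moved stays moved. The work goes in short steps, each a Python script; the robot and the scene stay as the last script left them, time stands still between calls to the robot, and variables do not carry over. Pictures are saved under pics/ and viewed, about 8 in all and at most 12, crops included, and the job is handed in when it is done.

```bash
mkdir -p pics; ls
python3 - <<'E'
from bench import bot, vision
import cv2
for n in("side","top"):
    cv2.imwrite(f"pics/{n}0.png",vision.capture(n)[:,:,::-1]); p=vision.camera_params(n); print(n,p)
print(bot.sense()["t"])
E
```

```text
pics
side {'fx': 497.24636112022307, 'fy': 497.24636112022307, 'cx': 321.09462811311033, 'cy': 234.75507297638094, 'D': array([0.00260784, 0.        , 0.        , 0.        , 0.        ]), 'R': array([[ 0.89238451, -0.45124259,  0.00547887],
       [-0.2128326 , -0.43154488, -0.87662495],
       [ 0.39793489,  0.78112044, -0.4811431 ]]), 't': array([-0.39743601,  0.2691375 ,  0.49440346])}
top {'fx': 612.6241484567993, 'fy': 612.6241484567993, 'cx': 328.6539243686929, 'cy': 237.42311057315524, 'D': array([-0.07248103,  0.        ,  0.        ,  0.        ,  0.        ]), 'R': array([[-3.37783405e-03, -9.99818902e-01,  1.87283988e-02],
       [-9.88315450e-01,  4.83841148e-04, -1.52421576e-01],
       [ 1.52384911e-01, -1.90244207e-02, -9.88138103e-01]]), 't': array([0.21437357, 0.5300393 , 0.84522796])}
0.1
```

View pics/side0.png

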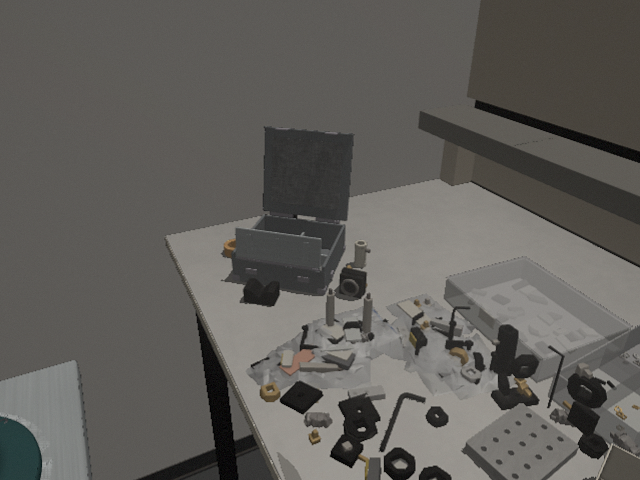

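View pics/top0.png

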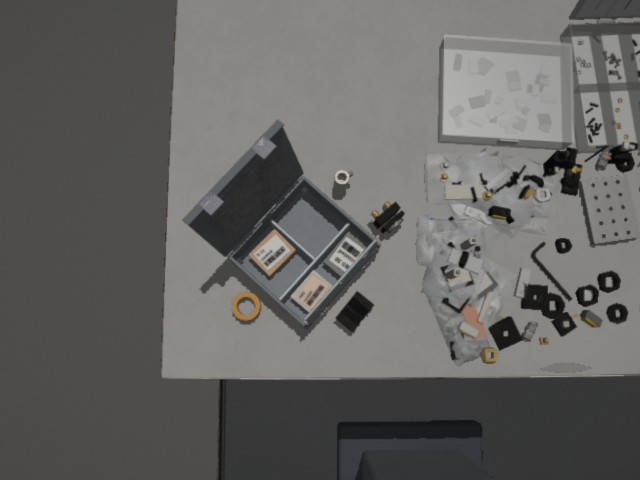

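The side view shows the case at about (290,240) with the flap upright (edge from (236,230) to (322,240)) and the lid upright behind it. The top view shows the case at about (305,253), with its x axis pointing up-left. I'll enlarge both to pick corners.

```bash
python3 - <<'E'
import cv2,numpy as np
def crop(n,x,y,w,h,s):
    i=cv2.imread(f"pics/{n}0.png")[y:y+h,x:x+w]; i=cv2.convertScaleAbs(i,alpha=1.5,beta=15)
    i=cv2.resize(i,None,fx=s,fy=s,interpolation=cv2.INTER_CUBIC)
    for k in range(0,w,20): cv2.putText(i,str(x+k),(k*s,10),0,.35,(0,255,255)); cv2.line(i,(k*s,0),(k*s,4),(0,255,255))
    for k in range(0,h,20): cv2.putText(i,str(y+k),(0,k*s+4),0,.35,(0,255,255))
    cv2.imwrite(f"pics/{n}0c.png",i)
crop("top",175,115,240,215,3 if 0 else 2.75 and 3 if 215*3<600 else 2)
crop("side",215,120,170,190,3)
E
python3 -c "
import cv2
for n in('top','side'):print(cv2.imread(f'pics/{n}0c.png').shape)"
```

```text
(430, 480, 3)
(570, 510, 3)
```

Run:
```python
import cv2
i=cv2.imread("pics/top0.png")[115:330,180:410];i=cv2.convertScaleAbs(i,alpha=1.5,beta=15)
i=cv2.resize(i,(690,645*1),interpolation=cv2.INTER_CUBIC)[:600]
for k in range(0,230,20): cv2.putText(i,str(180+k),(k*3,10),0,.35,(0,255,255)); cv2.line(i,(k*3,0),(k*3,4),(0,255,255))
for k in range(5,200,20): cv2.putText(i,str(115+k),(0,k*3+4),0,.35,(0,255,255))
cv2.imwrite("pics/top0d.png",i)
```

```text
(no output)
```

View pics/top0d.png

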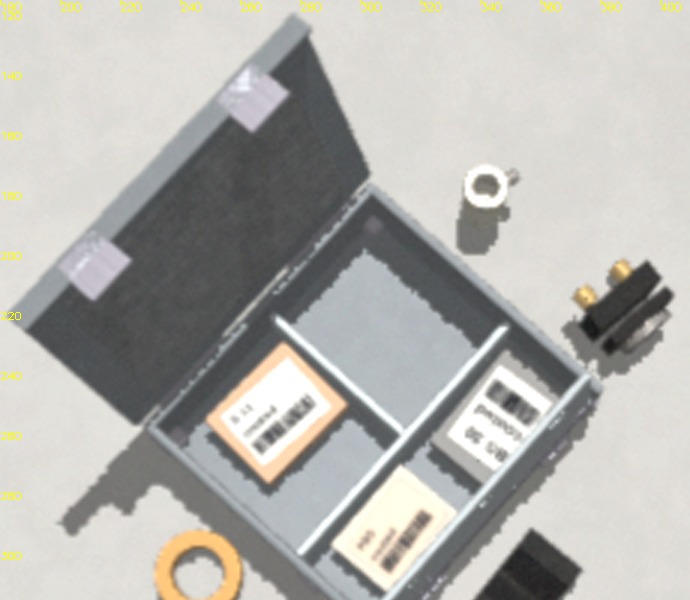

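View pics/side0c.png

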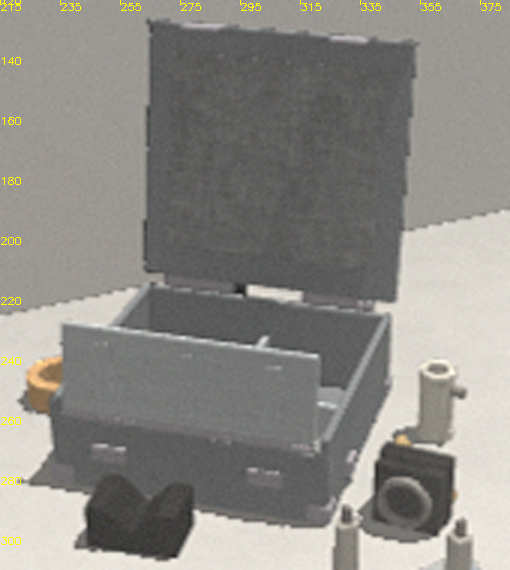

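Top crop corners (full pixels): rear rim at (303.7,175.7) and (230,258.3); lid free edge at (277,119) and (183,219). Side crop corners: lid top at (265,127) and (353,134); flap edge at (235.7,228.3) and (321.3,238.3); case front foot at (233,279) and (322,294). I'll fit these.

```bash
cat > h.py <<'E'
import numpy as np,cv2
from scipy.optimize import least_squares
from bench import bot,vision
P={n:vision.camera_params(n) for n in("side","top")}
def proj(n,X):
    p=P[n];K=np.array([[p["fx"],0,p["cx"]],[0,p["fy"],p["cy"]],[0,0,1]])
    return cv2.projectPoints(np.atleast_2d(X).astype(float),cv2.Rodrigues(p["R"])[0],p["t"],K,p["D"])[0][:,0]
def Rz(a):c,s=np.cos(a),np.sin(a);return np.array([[c,-s,0],[s,c,0],[0,0,1]])
def case2w(q,X): return np.atleast_2d(X)@Rz(q[2]).T+[q[0],q[1],0]
HX=-.073
def flap(a,r,y,n=0): return [HX+r*np.cos(a)-n*np.sin(a),y,.046+r*np.sin(a)+n*np.cos(a)]
def lid(a,r,y,n=0,hx=.075): return [hx-r*np.cos(a)+n*np.sin(a),y,.059+r*np.sin(a)+n*np.cos(a)]  # n>0 outer
E
cat > fit.py <<'E'
from h import *
def model(q):
    x,y,w,f,l,hx=q
    L=[("top",[.075,-.08,.055],(303.7,175.7)),("top",[.075,.08,.055],(230,258.3)),
    ("side",[.075,-.08,.055],(345,225)),("side",[-.075,-.08,0],(322.3,294.3)),("side",[-.075,.08,0],(233.3,279)),
    ("top",lid(l,.158,-.082,.0035,hx),(277.3,119.3)),("top",lid(l,.158,.082,.0035,hx),(183.3,219)),
    ("side",lid(l,.158,.082,0,hx),(265,127.3)),("side",lid(l,.158,-.082,0,hx),(353,134)),
    ("side",flap(f,.054,.072),(235.7,228.3)),("side",flap(f,.054,-.072),(321.3,238.3)),("top",flap(f,.054,-.072),(376.7,239))]
    return np.array([proj(n,case2w(q,X))[0]-u for n,X,u in L])
r=least_squares(lambda q:model(q).ravel(),[.5,.2,.9,1.5,1.5,.075],loss="soft_l1")
print(r.x.round(4));print(model(r.x).round(1))
E
python3 fit.py
```

```text
[0.5091 0.2455 0.8431 1.4058 1.3592 0.1447]
[[ 0.7 -0.7]
 [-1.5 -0.7]
 [-0.4 -0.1]
 [ 1.4  2. ]
 [-0.9  2.6]
 [ 0.5 -1. ]
 [-0.8  0.6]
 [-1.1 -0.2]
 [-0.1  0.7]
 [-0.9 -0.8]
 [-0.3  0.8]
 [ 0.1 -1. ]]
```

The lid hinge x and lid angle trade off in this fit. With the hinge on the rear wall (x≈0.078), the lid sits at about 1.77 rad. The edge position, case x=0.111 and z=0.214, is well measured either way. Next is the flap phase with guarded steps.

```bash
cat >> h.py <<'E'
Q=np.array([.5091,.2455,.8431])
cx,cy=Rz(Q[2])[:,0],Rz(Q[2])[:,1]
def Rt(s=1): return np.column_stack([np.cross(s*cy,[0,0,-1]),s*cy,[0,0,-1]])
TIP=.008; HW=.011
def tcp(x,z,side,y=0.): # fingertip's contact edge at case (x,y), height z; side=+1: edge faces +x
    return case2w(Q,[x-side*HW,y,z+TIP])[0]
def st(l=""):
    s=bot.sense();f=Rz(Q[2]).T@s["force"];p=Rz(Q[2]).T@(s["ee_pos"]-[Q[0],Q[1],0])
    print(l,"t%.2f"%s["t"],"F",f.round(1),"tcp",p.round(4));return f
E
python3 - <<'E'
from h import *
bot.gripper_to(0.0)
J=bot.sense()["joints"]
for s in(1,-1):
    for p in(tcp(-.11,.2,1),tcp(-.11,.082,1),tcp(-.03,.046,1),tcp(.13,.27,-1),tcp(.13,.165,-1),tcp(-.045,.062,-1)):
        q=bot.solve_ik(p,Rt(s)); print(s,None if q is None else np.round(q))
st()
E
```

```text
1 [ 36.  30. -74. 117.  34.  59.  83.]
1 [ 26.  40. -63. 122.  49.  50.  71.]
1 [ 19.  52. -64. 113.  59.  56.  63.]
1 [  7.  53. -76.  79.  51.  86.  72.]
1 [  8.  61. -76.  85.  60.  81.  67.]
1 [ 18.  50. -64. 112.  56.  56.  65.]
-1 [ 23.  19. -54. 117.  19.  53. -83.]
-1 [ 14.  30. -46. 122.  34.  41. -96.]
-1 [  1.  37. -37. 114.  34.  40. -98.]
-1 [  0.  42. -56.  79.  35.  77. -98.]
-1 [ -3.  45. -48.  85.  35.  66. -99.]
-1 [  3.  37. -39. 113.  34.  43. -98.]
 t0.87 F [ 0.5 -0.2 -0.6] tcp [-0.7717 -0.3833  0.2393]
```

```bash
cat > flap.py <<'E'
from h import *
R=Rt(-1)
bot.goto(tcp(-.11,.22,1),R); st("over")
bot.movel(tcp(-.11,.086,1)); f0=st("low")
lo=np.array(f0)
for a in np.linspace(1.55,-.02,15):
    c=flap(a,.042,.0,.003)
    bot.movel(tcp(c[0],c[2],1),feed=.06)
    f=st("a%.2f"%a)-f0
    if np.linalg.norm(f)>10: print("STOP");break
cv2.imwrite("pics/side1.png",vision.capture("side")[:,:,::-1])
cv2.imwrite("pics/top1.png",vision.capture("top")[:,:,::-1])
E
python3 flap.py
```

```text
over t3.53 F [-0.   0.1  0.2] tcp [-0.1213 -0.0008  0.2279]
low t4.58 F [ 0.1 -0.7  0.9] tcp [-1.204e-01 -1.000e-04  9.460e-02]
a1.55 t5.31 F [-0.3 -0.6 -0.1] tcp [-0.0864  0.0002  0.0959]
a1.44 t5.56 F [-0.2 -0.9  0.2] tcp [-0.0812 -0.      0.0961]
a1.33 t5.81 F [-0.3 -0.2 -0.9] tcp [-0.0765  0.      0.0954]
a1.21 t6.06 F [ 0.9 -0.4  0.8] tcp [-0.0717  0.0001  0.0944]
a1.10 t6.31 F [ 0.6 -0.2  0.7] tcp [-0.0673  0.0001  0.0928]
a0.99 t6.56 F [ 0.5 -0.1  0.4] tcp [-0.0631  0.0001  0.0906]
a0.88 t6.81 F [-0.1 -0.1  0.5] tcp [-0.0592  0.0001  0.0881]
a0.77 t7.06 F [-0.   0.2 -0.5] tcp [-0.0556  0.0001  0.0851]
a0.65 t7.31 F [-0.4  0.2  1.1] tcp [-0.0523  0.0001  0.0817]
a0.54 t7.56 F [-0.1  0.1  0.1] tcp [-0.0494  0.0001  0.078 ]
a0.43 t7.81 F [-0.2  0.8 -1. ] tcp [-0.0471  0.0001  0.0739]
a0.32 t8.06 F [-0.4  0.5  0.7] tcp [-0.0451  0.0001  0.0696]
a0.20 t8.31 F [-0.1 -0.7  0.1] tcp [-0.0435  0.      0.0652]
a0.09 t8.56 F [-0.4 -0.2 -0.8] tcp [-0.0425  0.0001  0.0606]
a-0.02 t8.81 F [0.5 0.3 1.5] tcp [-0.0416 -0.0001  0.0561]
```

Run:
```python
import cv2,numpy as np
a=cv2.imread("pics/side1.png")[120:310,205:395];b=cv2.imread("pics/top1.png")[110:330,180:400]
a=cv2.resize(a,(399,399),interpolation=2);b=cv2.resize(b,(400,399),interpolation=2)
cv2.imwrite("pics/c1.png",cv2.convertScaleAbs(np.hstack([a,b]),alpha=1.5,beta=15))
```

```text
(no output)
```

View pics/c1.png

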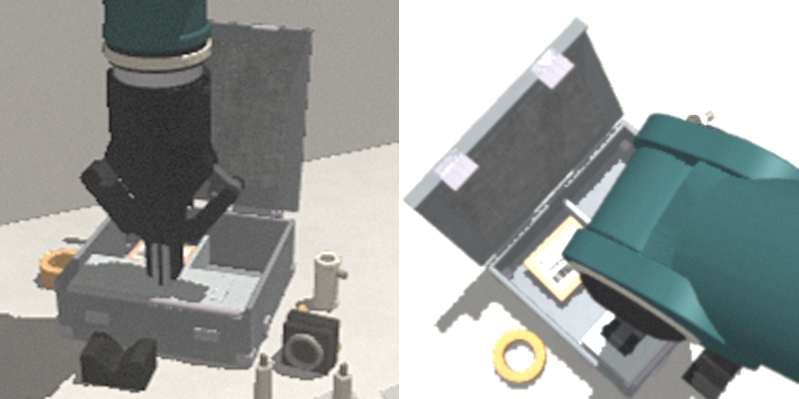

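The flap is folded down under the shut fingers at about (165,280) in the left crop, and the lid and boxes are undisturbed. I'll press lightly until there is a clear force, then lift.

Run:
```python
from h import *
z=bot.sense()["ee_pos"].copy()
for k in range(12):
    z[2]-=.0015; bot.movel(z,feed=.03)
    f=np.mean([Rz(Q[2]).T@bot.sense()["force"] for _ in range(3)],0); 
    st(k)
    if f[2]>6: break
z[2]=.30; bot.movel(z); st("up")
p=tcp(.131,.30,-1); bot.movel(p,feed=.2);st("behind")
cv2.imwrite("pics/side2.png",vision.capture("side")[:,:,::-1])
cv2.imwrite("pics/top2.png",vision.capture("top")[:,:,::-1])
a=cv2.imread("pics/side2.png")[70:310,180:420];b=cv2.imread("pics/top2.png")[90:330,180:420]
a=cv2.resize(a,(400,400),interpolation=2);b=cv2.resize(b,(400,400),interpolation=2)
cv2.imwrite("pics/c2.png",cv2.convertScaleAbs(np.hstack([a,b]),alpha=1.5,beta=15))
```

```text
0 t9.16 F [-4.9  0.5 15.8] tcp [-0.0416 -0.0001  0.0559]
up t10.94 F [ 0.3 -0.1  0.6] tcp [-4.210e-02  1.000e-04  2.992e-01]
behind t12.01 F [-0.3 -0.5  0.6] tcp [0.1414 0.     0.3077]
```

View pics/c2.png

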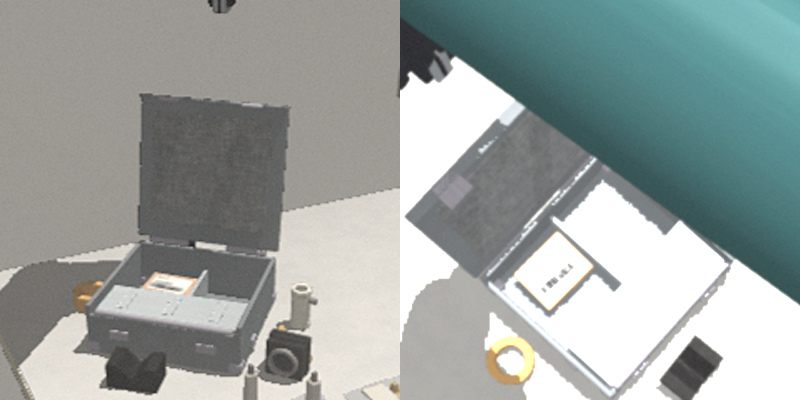

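The flap hit its stop with the fingertip at 0.048 m, exactly the expected top face (briefly 16 N), which also confirms the 8 mm tip offset. The picture shows the flap flat and the lid still up, with the fingers above and behind it. Now the lid.

```bash
cat > lid.py <<'E'
from h import *
bot.movel(tcp(.133,.17,-1)); f0=st("low")
P=[(x,.17) for x in (.12,.11,.1,.09,.083)]
for a in np.linspace(1.5,.06,17):
    c=lid(a,.11+.02*(1.5-a)/1.5,0,.0045,.078); P.append((c[0],c[2]))
for x,z in P:
    bot.movel(tcp(x,z,-1),feed=.07)
    f=st()-f0
    if np.linalg.norm(f)>20: print("STOP");break
E
python3 lid.py
```

```text
low t13.12 F [ 0.6 -0.4  0.4] tcp [ 0.1447 -0.      0.1792]
 t13.46 F [0.2 0.4 0.1] tcp [ 0.1311 -0.0004  0.1789]
 t13.75 F [-1.3 -0.   0.2] tcp [ 0.1209 -0.0002  0.1783]
 t14.04 F [ 0.3 -1.2 -0.4] tcp [ 0.1107 -0.0002  0.1779]
 t14.33 F [-0.  -0.1  0.6] tcp [ 0.1005 -0.0002  0.1779]
 t14.58 F [-0.3 -0.6  0.5] tcp [ 9.360e-02 -1.000e-04  1.779e-01]
 t14.85 F [0.2 0.8 0.1] tcp [ 8.53e-02 -1.00e-04  1.77e-01]
 t15.14 F [-0.7  0.3  0.1] tcp [ 0.0751 -0.0002  0.1775]
 t15.43 F [0.8 0.4 0.4] tcp [ 0.0649 -0.0002  0.1769]
 t15.73 F [ 0.3  0.8 -0.6] tcp [ 0.0547 -0.0002  0.1755]
 t16.03 F [ 0.  -0.7 -0.2] tcp [ 0.0446 -0.0002  0.1731]
 t16.33 F [ 0.7 -0.1 -0.4] tcp [ 3.470e-02 -1.000e-04  1.697e-01]
 t16.63 F [-0. -0.  1.] tcp [ 2.480e-02 -1.000e-04  1.653e-01]
 t16.93 F [-0.4 -0.6  0.4] tcp [ 1.540e-02 -1.000e-04  1.601e-01]
 t17.24 F [ 0.5  1.2 -0.1] tcp [ 6.400e-03 -1.000e-04  1.539e-01]
 t17.55 F [ 0.6 -0.2 -0.1] tcp [-2.100e-03 -1.000e-04  1.469e-01]
 t17.86 F [-0.1  0.3 -0.2] tcp [-0.0099 -0.      0.1391]
 t18.17 F [-0.2  0.3 -0.5] tcp [-0.0171  0.      0.1305]
 t18.48 F [ 0.9 -0.4 -0.3] tcp [-0.0234  0.      0.1213]
 t18.78 F [ 1.3  0.5 -0.2] tcp [-2.900e-02  1.000e-04  1.114e-01]
 t19.10 F [-0.1 -0.5 -0. ] tcp [-3.37e-02  1.00e-04  1.01e-01]
 t19.42 F [-0.3  0.1  0.4] tcp [-0.0375  0.0001  0.09  ]
 t19.73 F [-0.2 -0.7  0.4] tcp [-0.0402  0.0001  0.0787]
```

Run:
```python
from h import *
z=bot.sense()["ee_pos"].copy()
for k in range(13):
    z[2]-=.001; bot.movel(z,feed=.03)
    f=st(k)
    if f[2]>6: break
cv2.imwrite("pics/side3.png",vision.capture("side")[:,:,::-1])
a=cv2.imread("pics/side3.png")[100:310,190:400]
cv2.imwrite("pics/c3.png",cv2.convertScaleAbs(cv2.resize(a,(500,500),interpolation=2),alpha=1.5,beta=15))
```

```text
0 t19.98 F [ 0.1 -0.4  0. ] tcp [-0.0402  0.0002  0.0777]
1 t20.23 F [ 0.5  0.4 -0. ] tcp [-0.0402  0.0002  0.0767]
2 t20.48 F [-1.  -0.5 -0.8] tcp [-0.0403  0.0002  0.0756]
3 t20.73 F [-0.  -0.  -0.7] tcp [-0.0402  0.0001  0.0746]
4 t20.98 F [0.4 0.7 0.7] tcp [-0.0403  0.0002  0.0736]
5 t21.23 F [ 0.1 -0.5  0.9] tcp [-0.0402  0.0002  0.0726]
6 t21.48 F [ 0.3 -0.1  0.2] tcp [-0.0403  0.0001  0.0716]
7 t21.73 F [ 1.3  0.5 -0.4] tcp [-0.0402  0.0001  0.0707]
8 t21.98 F [-2.8  0.4  8.7] tcp [-0.0402  0.0002  0.0704]
```

View pics/c3.png

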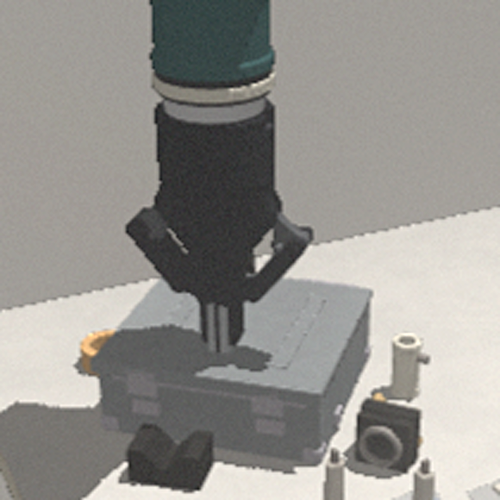

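The lid lies flat on the case, with stop contact at tip z≈0.0625 m, which is the shut top face. I'll lift clear and check once more.

Run:
```python
from h import *
z=bot.sense()["ee_pos"].copy(); z[2]=.26; bot.movel(z)
bot.goto(case2w(Q,[-.25,-.25,.30])[0],Rt(-1)); bot.hold(.5); st()
im=[vision.capture(n)[:,:,::-1].copy() for n in("side","top")]
q=Q
for i,n in zip(im,("side","top")):
    for X in (lid(0,.158,-.082,.0035,.078),lid(0,.158,.082,.0035,.078)):
        u=proj(n,case2w(Q,X))[0]; print(n,u.round(1)); cv2.circle(i,tuple(int(v) for v in u.round()),1,(0,0,255),-1)
a=im[0][120:310,205:395];b=im[1][120:340,180:400]
cv2.imwrite("pics/c4.png",cv2.convertScaleAbs(np.hstack([cv2.resize(x,(400,400),interpolation=2) for x in(a,b)]),alpha=1.4,beta=10))
```

```text
t25.20 F [1.6 0.4 0.5] tcp [-0.2498 -0.2499  0.3   ]
side [324.4 265.4]
side [226.8 251.1]
top [387.5 244.2]
top [309.7 332.6]
```

View pics/c4.png

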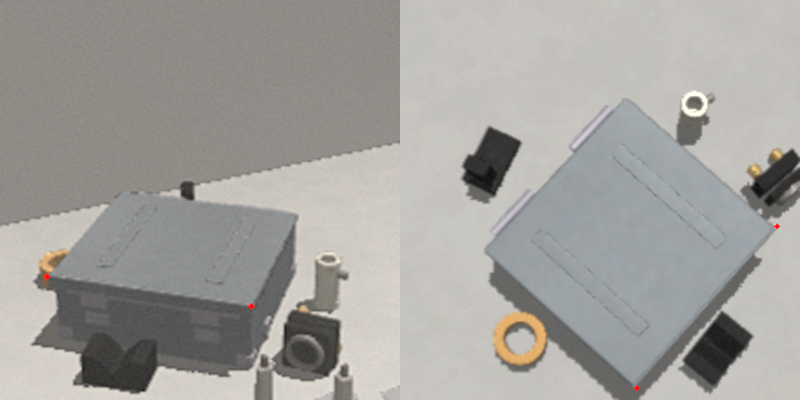

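```bash
python3 -c "
from bench import bot
bot.finish_job()"
```

```text
the job is handed in; nothing more can be done
```

The case is closed and the job is handed in. With the fingers shut, I folded the flap down first and then swung the lid over it. It took about 25 s of the 54 s allowed.

- **Flap:** it met firm resistance with the fingertip at 0.048 m, which is the flap's top face when flat. That last press read 16 N briefly, because my step was a bit coarse. The picture taken before the lid moved shows the flap flat.
- **Lid:** it met firm resistance at about 0.0625 m, its top face when shut, at about 9 N. The final pictures show it flat on the case with the arm clear.
- **Surroundings:** the tape roll, post, flip mount and V-block are where they were. The clip was hidden behind the lid at the start, so I can't compare it. It is standing now, and the fingers stayed more than 10 cm above it.
- **Boxes:** box_c was seen lying in place after the flap was folded. I could not see the two boxes under the flap after that.

**Disagreements:**
- The first image fit could not separate the lid's hinge position from its angle (it gave 0.145 m for the hinge). I took the hinge to be on the rear wall instead.
- The predicted corners of the shut lid then came out a few pixels off the picture, with no effect on the result.
- Apart from the two stops, the force readings stayed near noise, about 1 N, so I relied on the stop heights and pictures to confirm each step.

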